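Bring the trolley wheel's valve to the top

TASK

Turn the trolley wheel on its inclined stand clockwise (seen from above), by gently pushing one spoke after another with the fingertips, until the valve stem points straight up the slope, at the very top of the wheel (12 o'clock), and leave it there at rest. Do not turn it the other way round to get there; do not grip anything, do not touch the tyre or the valve stem, and leave the loose parts round about where they are.

Things in the scene. Friction and masses are not known exactly. Their poses are not given: they have to be found in the camera images.
- stand: fixed grey wheel stand: base plate 320 x 340 x 12 mm, centred on the origin, with a post under the wheel. It carries the wheel. Origin on the table, straight below the wheel's centre; x points away from the robot, y left, z up. The wheel is inclined: its plane rises at 35 deg from level towards -x (the robot), so its front looks up and to +x and its highest edge is on the robot's side.
- axle (a point): the wheel's centre, 155 mm above the table; axes as the stand's (not inclined, do not turn with the wheel). The axle leans 35 deg from vertical towards +x. Wheel 248 mm over the tyre; aluminium rim of inner radius 83 mm, 34 mm wide. The gaps between the five spokes are open right through for 35 mm behind the wheel's centre plane at least.
- hub (a point): middle of the hub's front end, 36 mm in front of the wheel's centre along the axle. Hub 50 mm across, from there to 35 mm behind. Five straight square spokes (14 x 14 mm, 72 deg apart) run from hub to rim, dished to the front: their middle line is 33 mm in front of the centre plane at radius 22 mm, 21 mm at radius 53 mm, 9 mm at radius 84 mm.
- wheel (a joint): turn of the wheel in rad, growing clockwise seen from above (from its front); 2 pi (or 4 pi) = stem at the top, as asked; starts between 1.2 and 3.5. No stops within a turn. Bearing drag about 0.2 N m (3.5 N at mid-spoke): the wheel stays where it is left. Spokes stand at 36, 108, 180, 252 and 324 deg clockwise from the stem, so the stem is in the middle of one gap.
- valve (a point): root of the valve stem at the rim's inside, 84 mm from the axle and 4 mm in front of the wheel's centre plane; its z axis points from the axle outwards along the stem. At the very top of the wheel it lies at y = 0 in the stand's frame, on the robot's side of the axle, 52 mm higher than it.
- valve_stem: brass valve stem with a black cap, 9 to 12 mm thick, running 32 mm from the rim inwards towards the hub (it ends 52 mm from the axle). Origin at its root, as valve. Delicate: not to be touched.
- tyre: black tyre, a round tube 38 mm thick, from 86 to 124 mm from the axle; origin at the wheel's centre. Not to be touched.
- fork: loose pressed-steel castor fork, 70 x 62 mm plate with two ears 58 mm tall; stands on the stand's base beside the wheel; origin under its centre. Leave alone.
- race: loose dark steel bearing ring, 52 mm across, 14 mm high, lying on the stand's base beside the wheel; origin under its centre. Leave alone.
- head_a: loose round steel swivel head with a ring of balls, 72 mm across, 34 mm high, on the table; origin under its centre. Leave alone.
- head_b: a second swivel head like head_a. Leave alone.
- plate: loose steel mounting plate 100 x 85 x 6 mm with holes, flat on the table; origin under its centre. Leave alone.
- bowl: loose steel bowl, 200 mm across, 70 mm high, on the table; origin under its centre. Leave alone.
- wrench: loose wrench lying on the table. Leave alone.

How it is judged:
By the outcome, as a careful person would: the job done as asked, in the order asked, and still so for the second after the job is handed in, with the robot touching nothing.
It also fails if it takes over 64 s, if anything falls off the work surface, if the arm or the gripper's body presses on something with over 40 N, if the wrist force passes 120 N, or if a joint passes its speed limit or range.

ROBOT

A 6-joint arm with a two-finger parallel gripper is mounted at the origin on the work surface. World frame = base frame: x ahead of the robot, y to its left, z up, the work surface at z = 0. Lengths are in mm, angles in rad, forces in N, time in s.
With the tool pointing down it reaches from about 275 to 850 mm from the base axis. Payload 5.2 kg.
Tool frame: the origin (TCP) lies on the mounting face of the last link; the fingertips stand 173 mm ahead of it and the grasp point (between the pads) lies 155 mm ahead of it; z points along the fingers, y is the line along which they close (so a half turn about z gives the same grasp; the last joint's range is limited). The gripper opens to 85 mm and grips with 20 to 120 N. Pads are 22 mm wide; open, the fingers measure 114 mm over their backs; the gripper's body (76 mm by 85 mm) begins 54 mm behind the grasp point. The pads swing forward as they close: fully open they stand 13 mm farther back than shut.
Start: joints at [-1.519, 0.259, 1.535, -0, 1.348, -0.203], TCP at [138.65, -532.243, 404.71] pointing down, gripper open.
Joint ranges: [-3.14, 3.14], [-0.91, 2.08], [0.19, 2.58], [-1.22, 4.36], [0.22, 2.71], [-3.12, 3.12]. Speed limits (rad/s): [2.57, 2.57, 3.14, 3.14, 3.14, 3.14].

INTERFACE

Orientations are given as a unit quaternion [w, x, y, z].
In Python, from bench import readout, vision, bot gives the robot as it stands. The module is installed in compiled form; this text tells all that it offers.
- The arm moves only by the tool send_rows, never from a script. Its argument "commands" is a list of rows, each a list of 7 numbers: the shift along the tool's x, y, z in mm, then the turn, a rotation vector about the tool's x, y, z in rad, then the opening in per cent of the stroke, from 0 (shut) to 100 (fully open). A call has exactly 10 rows; each row is the pose to reach, as a shift and turn from the pose commanded when the call began, along the tool's axes at that moment; what a row does not reach only later rows make up. A row lasts 1/10 s, in which the tool goes at most 50 mm and 8.59 degrees, less where a joint would pass 70% of its speed; a pose out of reach is approached as far as the arm can. A call with a gripper value outside its range is refused whole. The fingers move at their own pace and stop on an object; "newtons" is the grip in N (left out, the last holds). Time passes only in rows, so rows that repeat a pose let the fingers close, or fill a call up. It gives the time, the measured TCP pose, the force, the opening and the grip force at its end, in the units of the state.
- readout.state(): the state, without advancing time (a new reading comes with each control period).
- vision.snapshot(name): name is "scene" or "top"; returns a dict with "frame" (420x560x3 uint8, red, green, blue), "vertical_fov" (degrees; the focal length in pixels is half the picture's height over the tangent of half this angle, whatever the lens; pixels are square), "cx", "cy" (the principal point, pixels), "k1" (the pictures are not rectified: a ray, as slopes to the right and down, at radius r is drawn at 1 + k1 r^2 times it, then the intrinsics apply), "world_from_camera" (4x4, takes a point from camera to world coordinates). Camera axes: x right, y up, looking along -z (the intrinsics and any distortion apply to the point x, -y, -z); pixel columns grow to the right and rows downward; lengths in mm; the calibration is good to about 2 mm. A picture is of the moment at which its call begins. There is no depth.
- bot.job_done(): hands the job in; it is judged then, once.
The state is a dict: "time_s": time; "qpos": joint angles; "joint_velocities": joint speeds; "tau": joint torques, N m; "eef_pos": TCP position; "ee_rot": TCP orientation; "force": force on the tool from outside, world axes, zero at the start; "moment": the same for the moment, N m; "opening": finger opening in mm; "grip_force": force on a finger pad.
Only numpy, scipy, OpenCV 4.12 (cv2) and the standard library are available. Lean on these libraries where they do the work, as an engineer would, in place of code of your own. Each camera call takes 0.05 s, during which the arm holds its last target. There are 200 camera calls.

## Working session

There is one attempt and no reset: what is moved stays moved. The work goes in short steps, Python scripts to look and compute and a tool call to move; the robot and the scene stay as the last step left them, time stands still between calls to the robot, and variables do not carry over. Pictures are saved under pics/ and viewed, at most 10 in all, crops included, and the job is handed in when it is done.

Besides the shell and the picture viewer there is one more tool, called as name([rows], argument=value, ...), one row to a line, values as JSON. send_rows: Moves the arm, as the interface text tells. Its arguments: {"type":"object","properties":{"commands":{"type":"array"},"newtons":{"type":"number"}},"required":["commands"]}

```bash
mkdir -p pics
cat > h.py <<'E'
import numpy as np,cv2
from bench import readout,vision,bot
def snap(n,f):
    s=vision.snapshot(n); cv2.imwrite('pics/'+f+'.png',cv2.cvtColor(s['frame'],cv2.COLOR_RGB2BGR)); np.save('pics/'+f+'.npy',s,allow_pickle=True); return s
def load(f): return np.load('pics/'+f+'.npy',allow_pickle=True).item()
def K(s):
    f=s['frame'].shape[0]/2/np.tan(np.radians(s['vertical_fov']/2)); return np.array([[f,0,s['cx']],[0,f,s['cy']],[0,0,1.]]),np.array([s['k1'],0,0,0,0.])
def ray(s,p):
    k,d=K(s); u=cv2.undistortPoints(np.array([[p]],float),k,d)[0,0]; T=s['world_from_camera']
    v=T[:3,:3]@np.array([u[0],-u[1],-1]); return T[:3,3],v/np.linalg.norm(v)
def plane(s,p,p0,n):
    o,v=ray(s,p); return o+v*(np.dot(np.array(p0)-o,n)/np.dot(v,n))
def proj(s,P):
    k,d=K(s);T=s['world_from_camera']; c=(np.atleast_2d(P)-T[:3,3])@T[:3,:3]; c=c*[1,-1,-1]
    return cv2.projectPoints(c.reshape(-1,1,3),np.zeros(3),np.zeros(3),k,d)[0][:,0]
def tri(sa,pa,sb,pb):
    A=0;b=0
    for s,p in((sa,pa),(sb,pb)):
        o,v=ray(s,p);M=np.eye(3)-np.outer(v,v);A=A+M;b=b+M@o
    return np.linalg.solve(A,b)
E
python3 - <<'E'
from h import *
np.set_printoptions(precision=3,suppress=True)
for n in('scene','top'):
    s=snap(n,n+'0'); print(n,s['vertical_fov'],s['k1'],s['world_from_camera'])
print(readout.state())
E
```

```text
scene 53.69955547159036 0.0013345852400784538 [[   0.635   -0.405    0.658 1414.913]
 [   0.772    0.325   -0.546 -746.169]
 [   0.007    0.855    0.519  839.689]
 [   0.       0.       0.       1.   ]]
top 42.60315944040052 -0.17437900684358937 [[  -0.015    0.994   -0.108  359.185]
 [  -1.      -0.017   -0.013   -8.511]
 [  -0.015    0.108    0.994 1673.294]
 [   0.       0.       0.       1.   ]]
{'time_s': 0.1, 'qpos': array([-1.519,  0.259,  1.536, -0.   ,  1.348, -0.203]), 'joint_velocities': array([ 0.003, -0.002, -0.003, -0.001, -0.001, -0.002]), 'tau': array([  0.003, -44.697, -29.125,  -0.   ,   0.006,   0.   ]), 'eef_pos': array([ 138.62 , -532.039,  403.947]), 'ee_rot': array([-0.001,  0.992,  0.127,  0.   ]), 'force': array([ 0.225,  0.522, -0.573]), 'moment': array([-0.   ,  0.01 ,  0.033]), 'grip_force': 0.0, 'opening': 85.35073045817268}
```

View pics/scene0.png

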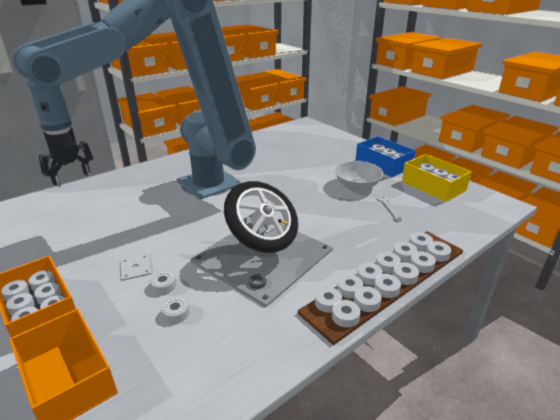

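View pics/top0.png

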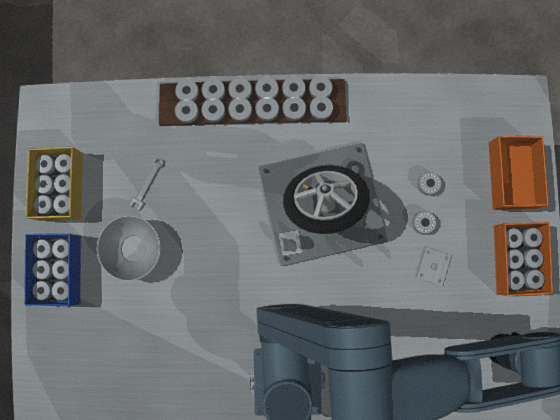

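The scene picture shows the wheel at about (262,215). The top picture shows it at about (327,198), with the stand yawed and the brass stem near (306,187). I'll zoom in on both.

Run:
```python
import cv2,numpy as np
a=cv2.imread('pics/top0.png')[125:275,250:400]; b=cv2.imread('pics/scene0.png')[170:310,190:340]
a=cv2.resize(a,(600,600),interpolation=3)[:, :]; b=cv2.resize(b,None,fx=4,fy=4,interpolation=3)
cv2.imwrite('pics/za.png',a); cv2.imwrite('pics/zb.png',b)
```

```text
(no output)
```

View pics/za.png

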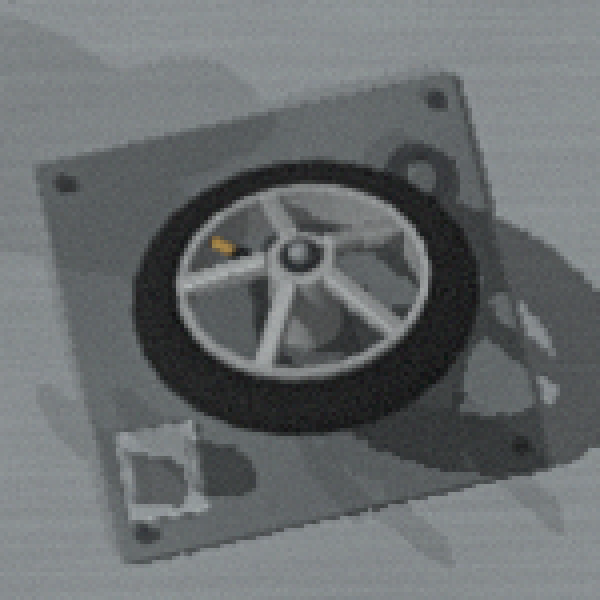

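View pics/zb.png

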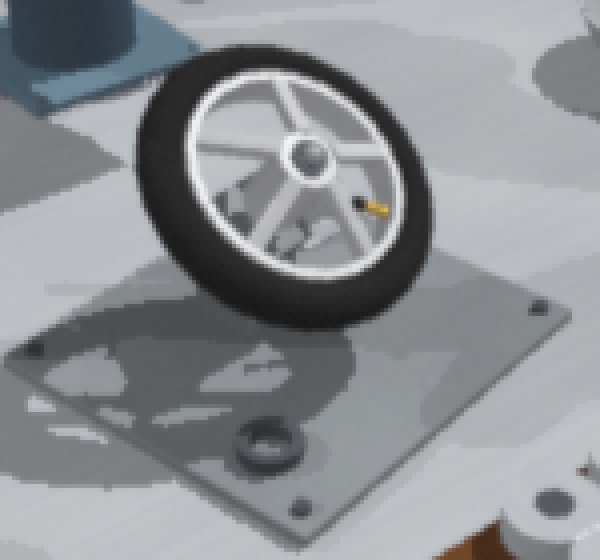

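The top crop shows plate corners at about (37,167), (455,72), (548,465) and (132,562), the hub at (302,255) and the stem at (222,243). In the scene crop the hub is at (308,156) and the stem root at (388,211).

```bash
cat >> h.py <<'E'
za=lambda x,y:(x/4+250-.375,y/4+125-.375)
zb=lambda x,y:(x/4+190-.375,y/4+170-.375)
E
python3 - <<'E'
from h import *
np.set_printoptions(precision=2,suppress=True)
t=load('top0');s=load('scene0')
C=np.array([plane(t,za(*p),[0,0,12],[0,0,1]) for p in [(37,165),(456,72),(549,465),(131,562)]])
o=C.mean(0)
ex=C[0]+C[1]-C[2]-C[3]; ey=C[0]+C[3]-C[1]-C[2]
print('corners',C,o,np.linalg.norm(ex)/2,np.linalg.norm(ey)/2, np.degrees([np.arctan2(ex[1],ex[0]),np.arctan2(-ey[0],ey[1])]))
Cs=np.array([plane(s,zb(*p),[0,0,12],[0,0,1]) for p in [(571,315),(303,546),(5,358)]])
print('scene corners',Cs)
h=tri(t,za(302,253),s,zb(310,156)); print('hub',h)
yaw=(np.arctan2(ex[1],ex[0])+np.arctan2(-ey[0],ey[1]))/2
X=np.array([np.cos(yaw),np.sin(yaw),0]);Y=np.array([-X[1],X[0],0]);Z=np.array([0,0,1.])
a=np.radians(35);n=np.sin(a)*X+np.cos(a)*Z
up=-np.cos(a)*X+np.sin(a)*Z
c=h-36*n; print('yaw',np.degrees(yaw),'centre',c, 'plate o',o)
for im,p in((t,za(213,242)),(s,zb(388,212))):
    P=plane(im,p,c+4*n,n)-c; th=np.arctan2(P@np.cross(n,up)*-1,P@up); print('valve',np.linalg.norm(P),np.degrees(th))
P=tri(t,za(213,242),s,zb(388,212))-c; print(P@up,P@Y,P@n)
for im,nm in((t,'top'),(s,'scene')):print(nm,proj(im,[c+36*n,c-36*0*n+np.array([0,0,0])]))
E
```

```text
corners [[ 669.73   77.43   12.  ]
 [ 738.97 -253.99   12.  ]
 [ 427.92 -316.12   12.  ]
 [ 359.21    8.62   12.  ]] [ 548.95 -121.02   12.  ] 317.6063882749234 335.2525675368714 [11.9  11.87]
scene corners [[ 672.9    72.27   12.  ]
 [ 742.89 -256.56   12.  ]
 [ 431.52 -316.05   12.  ]]
hub [ 571.   -115.79  189.33]
yaw 11.884649117884315 centre [ 550.79 -120.04  159.84] plate o [ 548.95 -121.02   12.  ]
valve 80.85402180948105 136.83508308348232
valve 81.78649808164079 140.834606491485
-62.72824593851366 54.978886248403796 -0.001245432331146453
top [[325.22 187.94]
 [326.19 196.46]]
scene [[267.24 208.62]
 [262.25 214.6 ]]
```

```bash
cat >> h.py <<'E'
from scipy.spatial.transform import Rotation as Ro
import json,os
yaw=np.radians(11.9);a=np.radians(35)
X=np.array([np.cos(yaw),np.sin(yaw),0]);Y=np.array([-X[1],X[0],0]);Z=np.array([0,0,1.])
n=np.sin(a)*X+np.cos(a)*Z; up=-np.cos(a)*X+np.sin(a)*Z
c=np.array([551,-121,156.]); RT=Ro.from_matrix(np.c_[-up,-Y,-n])
d=lambda th:np.cos(np.radians(th))*up+np.sin(np.radians(th))*Y
tcp=lambda th,h,r=53:c+r*d(th)+(173+h)*n   # h: tip height in front of centre plane
def cmd(): 
    s=readout.state(); return s['eef_pos'],Ro.from_quat(s['ee_rot'],scalar_first=True)
def rel(p,R=RT,base=None):
    p0,R0=base or cmd(); return R0.inv().apply(p-p0).round(1),(R0.inv()*R).as_rotvec().round(3)
E
python3 - <<'E'
from h import *
b=(np.array([138.65,-532.243,404.71]),cmd()[1])
print(rel(tcp(-6,120),RT,b),tcp(-6,120))
print(rel(np.array([350,-350,520]),RT,b))
E
```

```text
(array([ 627.2, -282.7,  -20.9]), array([ 0.013, -0.611,  0.046])) [ 674.33923035 -100.67003137  426.24456818]
(array([ 250.5, -123.3, -115. ]), array([ 0.013, -0.611,  0.046]))
```

send_rows([
  [25,-12,-20,0.001,-0.06,0.005,0],
  [50,-25,-40,0.003,-0.12,0.009,0],
  [75,-37,-60,0.004,-0.18,0.014,0],
  [105,-50,-80,0.005,-0.24,0.018,0],
  [140,-65,-95,0.006,-0.3,0.023,0],
  [175,-80,-105,0.008,-0.36,0.028,0],
  [210,-97,-112,0.009,-0.42,0.032,0],
  [245,-113,-115,0.01,-0.48,0.037,0],
  [285,-130,-115,0.012,-0.55,0.041,0],
  [320,-145,-115,0.013,-0.611,0.046,0],
])

```text
time_s: 1.1
eef_pos: [413.1, -309.7, 519.6]
ee_rot: [0.032, 0.948, 0.099, -0.3]
force: [0.4, -0.7, -0.6]
opening: -0.0
grip_force: 0.0
```

Run:
```python
from h import *
s=readout.state();print(s['time_s'],s['eef_pos'],s['qpos'],s['opening'],s['force'])
print((RT.inv()*cmd()[1]).as_rotvec(),rel(tcp(-6,120)))
```

```text
1.1 [ 413.1295991  -309.70571946  519.60228046] [-0.69876483  0.29314221  1.29102572 -0.50494918  1.92060503  0.57654531] -0.013909874963408727 [ 0.39561394 -0.70306607 -0.60289463]
[-0.0017335  -0.00280326  0.00052741] (array([ 297.9, -150.7,  -95.9]), array([ 0.002,  0.003, -0.001]))
```

send_rows([
  [35,-18,-15,0,0,0,0],
  [75,-37,-30,0,0,0,0],
  [115,-57,-45,0,0,0,0],
  [155,-77,-60,0,0,0,0],
  [195,-97,-75,0,0,0,0],
  [230,-115,-85,0,0,0,0],
  [260,-130,-92,0,0,0,0],
  [285,-144,-96,0,0,0,0],
  [297,-150,-96,0,0,0,0],
  [297,-150,-96,0,0,0,0],
])

```text
time_s: 2.1
eef_pos: [673.5, -102.1, 425.3]
ee_rot: [0.031, 0.948, 0.1, -0.301]
force: [-0.5, -1.2, -0.3]
opening: 0.5
grip_force: 0.0
```

Run:
```python
from h import *
s=readout.state();print(s['time_s'],s['eef_pos'],s['qpos'],s['opening'],s['force'])
print((RT.inv()*cmd()[1]).as_rotvec(),rel(tcp(-6,120)),rel(tcp(-6,4)))
q=snap('scene','s1');print(q['frame'].shape); i=cv2.imread('pics/s1.png')
cv2.imwrite('pics/s1z.png',cv2.resize(i[110:310,150:400],None,fx=3,fy=3,interpolation=3)[:600,:800])
```

```text
2.1 [ 673.45499169 -102.06831418  425.33757288] [-0.24598388  0.70229661  0.85990073 -0.30213076  2.12298695  1.0276161 ] 0.5316485841245341 [-0.48042035 -1.17368175 -0.32326814]
[-0.00087536 -0.00323126 -0.00181802] (array([ 0.4, -1.2, -1.4]), array([0.001, 0.003, 0.002])) (array([  0.8,  -1.3, 114.6]), array([0.001, 0.003, 0.002]))
(420, 560, 3)
```

View pics/s1z.png

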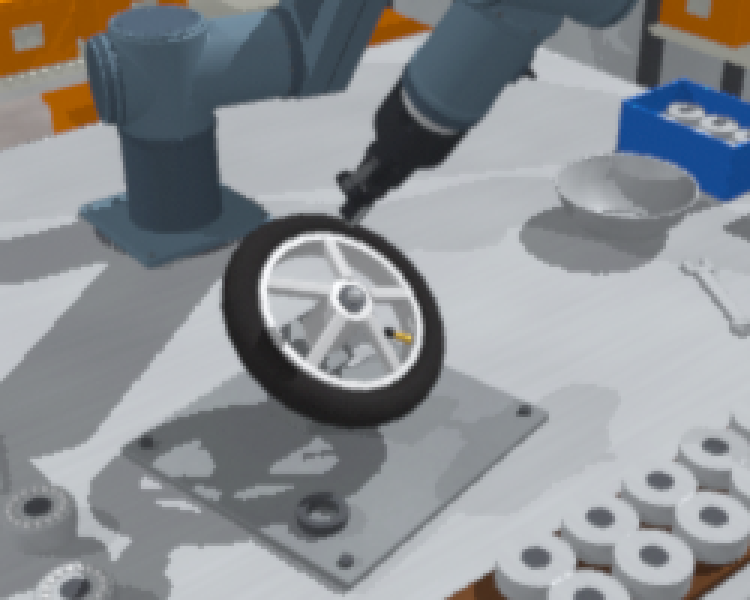

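The gripper is poised over the wheel, with its tip at about (350,215) in the crop. I'll check that against the prediction.

Run:
```python
from h import *
s=load('s1'); p,R=cmd(); z=R.as_matrix()[:,2]
P=np.array([p+173*z,p+186*z,c+53*d(-6)+20*n]+[c+84*d(g) for g in (31,-41)]+[c+22*d(g)+33*n for g in (31,-41)])
print((proj(s,P)-[150,110])*3)
```

```text
[[346.23712063 214.51863159]
 [340.51032667 222.03119842]
 [307.8867033  269.9494961 ]
 [320.38770495 247.63945646]
 [259.37160781 291.8753669 ]
 [345.43485262 282.15714166]
 [329.76972881 294.26520795]]
```

send_rows([
  [1,-1,20,0,0,0,0],
  [1,-1,45,0,0,0,0],
  [1,-1,65,0,0,0,0],
  [1,-1,80,0,0,0,0],
  [1,-1,90,0,0,0,0],
  [1,-1,98,0,0,0,0],
  [1,-1,105,0,0,0,0],
  [1,-1,111,0,0,0,0],
  [1,-1,115,0,0,0,0],
  [1,-1,115,0,0,0,0],
])

```text
time_s: 3.15
eef_pos: [608.7, -115.7, 332.6]
ee_rot: [0.032, 0.948, 0.099, -0.299]
force: [0.0, -0.5, -0.5]
opening: -0.0
grip_force: 0.0
```

```bash
cat >> h.py <<'E'
def where():
    p,R=cmd(); v=p+173*R.as_matrix()[:,2]-c; x,y=v@up,v@Y
    s=readout.state(); F=s['force']; th=np.arctan2(y,x); dd=d(np.degrees(th)); print('t',s['time_s'],'r %.1f th %.1f h %.1f'%(np.hypot(x,y),np.degrees(th),v@n),'Ftan %.1f Frad %.1f Fn %.1f'%(F@np.cross(dd,n),F@dd,F@n)); return np.degrees(th)
def arc(t0,t1,k=10,r=53):
    b=(tcp(t0,4,r),RT)
    return [rel(tcp(t,4,r))[0].round().tolist() for t in np.linspace(t0,t1,k+1)[1:]]
E
python3 - <<'E'
from h import *
t=where(); print(arc(t,20))
E
```

```text
t 3.15 r 54.7 th -7.2 h 4.7 Ftan -0.5 Frad -0.2 Fn -0.4
[[1.0, -2.0, 1.0], [1.0, -5.0, 1.0], [1.0, -8.0, 1.0], [1.0, -10.0, 1.0], [2.0, -13.0, 1.0], [2.0, -15.0, 1.0], [2.0, -18.0, 1.0], [3.0, -20.0, 1.0], [4.0, -22.0, 1.0], [4.0, -25.0, 1.0]]
```

send_rows([
  [1,-3,0,0,0,0,0],
  [1,-5,0,0,0,0,0],
  [1,-8,0,0,0,0,0],
  [1,-10,0,0,0,0,0],
  [2,-13,0,0,0,0,0],
  [2,-15,0,0,0,0,0],
  [2,-18,0,0,0,0,0],
  [3,-20,0,0,0,0,0],
  [4,-22,0,0,0,0,0],
  [4,-25,0,0,0,0,0],
])

```text
time_s: 4.15
eef_pos: [607.0, -91.2, 330.7]
ee_rot: [0.033, 0.949, 0.098, -0.299]
force: [0.7, -4.7, -0.3]
opening: -0.6
grip_force: 1.9
```

Run:
```python
from h import *
t=where(); print(arc(t,53))
i=snap('scene','s2')['frame']
cv2.imwrite('pics/s2z.png',cv2.resize(i[160:280,210:310,::-1],None,fx=5,fy=5,interpolation=3))
```

```text
t 4.15 r 53.1 th 18.9 h 5.1 Ftan -4.5 Frad -1.5 Fn -0.4
[[1.0, -2.0, 1.0], [2.0, -5.0, 1.0], [4.0, -8.0, 1.0], [6.0, -11.0, 1.0], [7.0, -14.0, 1.0], [9.0, -16.0, 1.0], [11.0, -18.0, 1.0], [14.0, -21.0, 1.0], [16.0, -23.0, 1.0], [18.0, -25.0, 1.0]]
```

View pics/s2z.png

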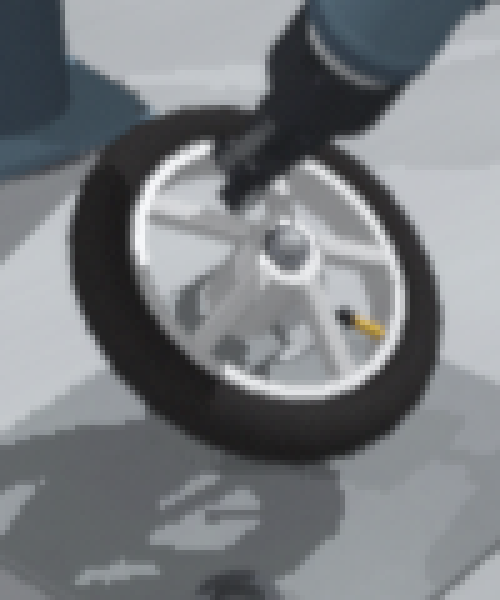

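It works: the finger sits in the upper gap and pushes the spoke with about 4.5 N. The stem root is now at (380,330) in the crop.

send_rows([
  [1,-3,0,0,0,0,0],
  [2,-6,0,0,0,0,0],
  [4,-9,0,0,0,0,0],
  [6,-11,0,0,0,0,0],
  [7,-14,0,0,0,0,0],
  [9,-16,0,0,0,0,0],
  [11,-19,0,0,0,0,0],
  [14,-21,0,0,0,0,0],
  [16,-23,0,0,0,0,0],
  [18,-25,0,0,0,0,0],
])

```text
time_s: 5.2
eef_pos: [616.0, -62.8, 320.1]
ee_rot: [0.032, 0.948, 0.099, -0.3]
force: [-1.9, -3.9, 0.7]
opening: 0.2
grip_force: 2.0
```

Run:
```python
from h import *
t=where(); print(arc(t,82))
```

```text
t 5.2 r 54.1 th 53.2 h 4.8 Ftan -4.1 Frad -1.2 Fn -0.9
[[3.0, -0.0, 1.0], [5.0, -2.0, 1.0], [7.0, -3.0, 1.0], [10.0, -4.0, 1.0], [12.0, -6.0, 1.0], [14.0, -6.0, 1.0], [17.0, -7.0, 1.0], [20.0, -8.0, 1.0], [22.0, -8.0, 1.0], [25.0, -9.0, 1.0]]
```

send_rows([
  [3,-1,0,0,0,0,0],
  [5,-2,0,0,0,0,0],
  [8,-3,0,0,0,0,0],
  [10,-5,0,0,0,0,0],
  [12,-6,0,0,0,0,0],
  [15,-7,0,0,0,0,0],
  [18,-8,0,0,0,0,0],
  [20,-8,0,0,0,0,0],
  [23,-9,0,0,0,0,0],
  [25,-9,0,0,0,0,0],
])

```text
time_s: 6.2
eef_pos: [634.4, -49.8, 306.1]
ee_rot: [0.032, 0.949, 0.099, -0.299]
force: [-2.9, -2.8, 4.0]
opening: 0.3
grip_force: 2.2
```

send_rows([
  [-2,0,0,0,0,0,0],
  [-4,0,0,0,0,0,0],
  [-5,0,-5,0,0,0,0],
  [-5,0,-15,0,0,0,0],
  [-5,0,-28,0,0,0,0],
  [-5,0,-42,0,0,0,0],
  [-5,0,-56,0,0,0,0],
  [-5,0,-70,0,0,0,0],
  [-5,0,-80,0,0,0,0],
  [-5,0,-80,0,0,0,0],
])

```text
time_s: 7.2
eef_pos: [676.1, -41.0, 376.2]
ee_rot: [0.032, 0.949, 0.099, -0.297]
force: [-0.2, 0.8, 0.1]
opening: -0.3
grip_force: 0.0
```

```bash
cat >> h.py <<'E'
def stem(f,roi=(150,280,200,320)):
    s=snap('scene',f); y0,y1,x0,x1=roi
    h=cv2.cvtColor(s['frame'],cv2.COLOR_RGB2HSV)[y0:y1,x0:x1]; m=cv2.inRange(h,(12,110,90),(28,255,255))
    q,l,st,ce=cv2.connectedComponentsWithStats(m)
    for i in range(1,q):
        if st[i,4]>4:
            p=ce[i]+[x0,y0]; P=plane(s,p,c+4*n,n)-c; print('brass',p,st[i,4],'r %.1f th %.1f'%(np.linalg.norm(P),np.degrees(np.arctan2(P@Y,P@up))%360))
E
python3 - <<'E'
from h import *
where(); stem('s3'); print(rel(tcp(-6,84)),rel(tcp(-6,4)))
s=load('s2'); np.save('x.npy',0)
E
```

```text
t 7.2 r 53.4 th 77.1 h 87.1 Ftan 0.1 Frad 0.8 Fn 0.1
brass [265.33333333 234.33333333] 9 r 65.9 th 215.8
(array([-40.4,  58. ,   2. ]), array([ 0.002, -0.002, -0.001])) (array([-40.6,  57.9,  82. ]), array([ 0.002, -0.002, -0.001]))
```

send_rows([
  [-6,9,0,0,0,0,0],
  [-14,21,0,0,0,0,0],
  [-22,33,0,0,0,0,0],
  [-30,44,2,0,0,0,0],
  [-37,52,8,0,0,0,0],
  [-40,54,24,0,0,0,0],
  [-40,54,42,0,0,0,0],
  [-40,54,60,0,0,0,0],
  [-40,54,74,0,0,0,0],
  [-40,54,82,0,0,0,0],
])

```text
time_s: 8.25
eef_pos: [607.0, -111.4, 329.2]
ee_rot: [0.031, 0.948, 0.098, -0.3]
force: [0.5, 0.3, 0.1]
opening: -0.0
grip_force: 0.0
```

Run:
```python
from h import *
t=where(); print(arc(t,25)); print(arc(25,53),arc(53,82))
```

```text
t 8.25 r 53.2 th -2.3 h 1.5 Ftan 0.1 Frad -0.4 Fn 0.4
[[-0.0, -2.0, -2.0], [-0.0, -5.0, -2.0], [0.0, -8.0, -2.0], [0.0, -10.0, -2.0], [1.0, -13.0, -2.0], [1.0, -15.0, -2.0], [2.0, -18.0, -3.0], [3.0, -20.0, -3.0], [4.0, -22.0, -3.0], [5.0, -24.0, -3.0]]
[[6.0, -27.0, -3.0], [7.0, -29.0, -3.0], [8.0, -31.0, -3.0], [10.0, -33.0, -3.0], [12.0, -36.0, -3.0], [13.0, -38.0, -3.0], [15.0, -39.0, -3.0], [17.0, -41.0, -3.0], [19.0, -43.0, -3.0], [21.0, -44.0, -3.0]] [[23.0, -46.0, -3.0], [25.0, -48.0, -3.0], [28.0, -49.0, -3.0], [30.0, -50.0, -3.0], [32.0, -51.0, -3.0], [35.0, -52.0, -3.0], [38.0, -53.0, -3.0], [40.0, -54.0, -3.0], [43.0, -54.0, -3.0], [45.0, -55.0, -3.0]]
```

send_rows([
  [0,-3,-1,0,0,0,0],
  [0,-5,-2,0,0,0,0],
  [0,-8,-2,0,0,0,0],
  [0,-10,-2,0,0,0,0],
  [1,-13,-2,0,0,0,0],
  [1,-15,-2,0,0,0,0],
  [2,-18,-2,0,0,0,0],
  [3,-20,-2,0,0,0,0],
  [4,-22,-2,0,0,0,0],
  [5,-25,-2,0,0,0,0],
])

```text
time_s: 9.25
eef_pos: [608.4, -85.6, 329.0]
ee_rot: [0.032, 0.949, 0.098, -0.299]
force: [0.8, -4.6, 1.5]
opening: -0.1
grip_force: 2.0
```

send_rows([
  [1,-2,0,0,0,0,0],
  [2,-4,0,0,0,0,0],
  [3,-6,0,0,0,0,0],
  [5,-8,0,0,0,0,0],
  [7,-11,0,0,0,0,0],
  [8,-13,0,0,0,0,0],
  [10,-15,0,0,0,0,0],
  [12,-17,0,0,0,0,0],
  [14,-18,0,0,0,0,0],
  [16,-20,0,0,0,0,0],
])

```text
time_s: 10.25
eef_pos: [616.8, -62.8, 319.6]
ee_rot: [0.032, 0.948, 0.099, -0.3]
force: [-2.2, -4.7, 1.0]
opening: 0.0
grip_force: 2.0
```

Run:
```python
from h import *
t=where(); stem('s4'); print(arc(t,82))
```

```text
t 10.25 r 53.4 th 53.9 h 4.8 Ftan -4.9 Frad -1.5 Fn -0.9
brass [251.16666667 227.33333333] 6 r 64.1 th 258.6
[[2.0, -0.0, 1.0], [4.0, -2.0, 1.0], [6.0, -3.0, 1.0], [9.0, -4.0, 1.0], [11.0, -5.0, 1.0], [13.0, -6.0, 1.0], [16.0, -7.0, 1.0], [18.0, -8.0, 1.0], [21.0, -8.0, 1.0], [24.0, -9.0, 1.0]]
```

send_rows([
  [2,-1,0,0,0,0,0],
  [4,-2,0,0,0,0,0],
  [7,-3,0,0,0,0,0],
  [9,-4,0,0,0,0,0],
  [11,-5,0,0,0,0,0],
  [14,-6,0,0,0,0,0],
  [16,-7,0,0,0,0,0],
  [19,-8,0,0,0,0,0],
  [21,-9,0,0,0,0,0],
  [24,-9,0,0,0,0,0],
])

```text
time_s: 11.3
eef_pos: [634.2, -49.8, 306.2]
ee_rot: [0.032, 0.948, 0.099, -0.299]
force: [-3.3, -2.0, 2.9]
opening: 0.0
grip_force: 2.4
```

send_rows([
  [-2,0,0,0,0,0,0],
  [-4,0,0,0,0,0,0],
  [-5,0,-5,0,0,0,0],
  [-5,0,-15,0,0,0,0],
  [-5,0,-28,0,0,0,0],
  [-5,0,-42,0,0,0,0],
  [-5,0,-56,0,0,0,0],
  [-5,0,-70,0,0,0,0],
  [-5,0,-80,0,0,0,0],
  [-5,0,-80,0,0,0,0],
])

```text
time_s: 12.3
eef_pos: [676.1, -41.0, 376.2]
ee_rot: [0.032, 0.949, 0.099, -0.297]
force: [0.0, 0.1, -0.0]
opening: 0.0
grip_force: 0.0
```

Run:
```python
from h import *
where(); stem('s5'); print(rel(tcp(0,4)))
```

```text
t 12.3 r 53.4 th 77.1 h 87.1 Ftan 0.1 Frad 0.1 Fn 0.0
brass [243.9 218.3] 10 r 66.4 th 289.4
(array([-40.9,  52.3,  82. ]), array([ 0.002, -0.002, -0.001]))
```

send_rows([
  [-6,9,0,0,0,0,0],
  [-14,20,0,0,0,0,0],
  [-22,32,0,0,0,0,0],
  [-30,43,2,0,0,0,0],
  [-37,50,8,0,0,0,0],
  [-41,53,24,0,0,0,0],
  [-41,53,42,0,0,0,0],
  [-41,53,60,0,0,0,0],
  [-41,53,74,0,0,0,0],
  [-41,53,80,0,0,0,0],
])

```text
time_s: 13.35
eef_pos: [607.0, -110.3, 331.3]
ee_rot: [0.031, 0.948, 0.098, -0.3]
force: [-0.8, -0.1, 0.4]
opening: 0.2
grip_force: 0.0
```

send_rows([
  [0,-3,0,0,0,0,0],
  [0,-5,0,0,0,0,0],
  [0,-8,0,0,0,0,0],
  [0,-10,0,0,0,0,0],
  [1,-13,0,0,0,0,0],
  [1,-15,0,0,0,0,0],
  [2,-18,0,0,0,0,0],
  [3,-20,0,0,0,0,0],
  [4,-22,0,0,0,0,0],
  [5,-25,0,0,0,0,0],
])

```text
time_s: 14.35
eef_pos: [607.3, -84.6, 329.5]
ee_rot: [0.032, 0.949, 0.098, -0.299]
force: [0.2, -4.2, 0.9]
opening: 0.1
grip_force: 1.9
```

send_rows([
  [1,-2,0,0,0,0,0],
  [2,-4,0,0,0,0,0],
  [3,-6,0,0,0,0,0],
  [5,-8,0,0,0,0,0],
  [7,-11,0,0,0,0,0],
  [8,-13,0,0,0,0,0],
  [10,-15,0,0,0,0,0],
  [12,-17,0,0,0,0,0],
  [14,-18,0,0,0,0,0],
  [16,-20,0,0,0,0,0],
])

```text
time_s: 15.35
eef_pos: [615.9, -62.0, 320.1]
ee_rot: [0.032, 0.948, 0.099, -0.3]
force: [-2.1, -4.5, 0.7]
opening: 0.1
grip_force: 1.9
```

Run:
```python
from h import *
t=where(); stem('s6'); print(arc(t,76))
i=load('s6')['frame']
cv2.imwrite('pics/s6z.png',cv2.resize(i[160:280,210:310,::-1],None,fx=5,fy=5,interpolation=3))
```

```text
t 15.35 r 54.8 th 53.8 h 4.8 Ftan -4.7 Frad -1.5 Fn -1.1
brass [241.6 204.5] 10 r 72.0 th 329.4
[[2.0, 1.0, 1.0], [4.0, -0.0, 1.0], [6.0, -1.0, 1.0], [8.0, -2.0, 1.0], [9.0, -3.0, 1.0], [11.0, -4.0, 1.0], [13.0, -5.0, 1.0], [15.0, -5.0, 1.0], [17.0, -6.0, 1.0], [19.0, -7.0, 1.0]]
```

View pics/s6z.png

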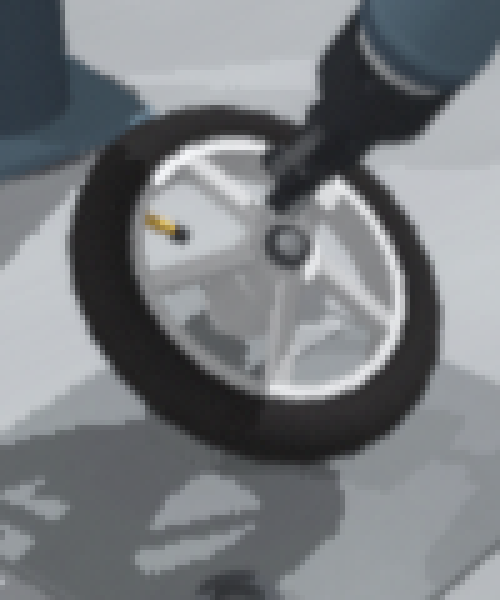

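The spoke is mid-push, and the stem's brass is at (160,225) in the crop, about 329 deg. I'll push to just short of the target and then measure.

send_rows([
  [2,0,0,0,0,0,0],
  [4,-1,0,0,0,0,0],
  [6,-2,0,0,0,0,0],
  [8,-3,0,0,0,0,0],
  [9,-4,0,0,0,0,0],
  [11,-5,0,0,0,0,0],
  [13,-5,0,0,0,0,0],
  [15,-6,0,0,0,0,0],
  [17,-6,0,0,0,0,0],
  [19,-7,0,0,0,0,0],
])

```text
time_s: 16.4
eef_pos: [629.8, -52.3, 309.5]
ee_rot: [0.032, 0.949, 0.098, -0.299]
force: [-3.3, -3.7, 3.4]
opening: 0.2
grip_force: 2.3
```

Run:
```python
from h import *
t=where(); stem('s7'); s=load('s7')
m=snap('top','t7')
i=cv2.resize(s['frame'][160:280,210:310,::-1],None,fx=5,fy=5,interpolation=3); j=cv2.resize(m['frame'][150:250,280:340,::-1],None,fx=5,fy=5,interpolation=3)
j=cv2.copyMakeBorder(j,0,100,0,0,cv2.BORDER_CONSTANT); cv2.imwrite('pics/z7.png',np.hstack([i,j]))
```

```text
t 16.4 r 52.4 th 75.3 h 5.2 Ftan -5.8 Frad -1.6 Fn 0.5
brass [245.22222222 197.77777778] 9 r 75.3 th 352.8
```

View pics/z7.png

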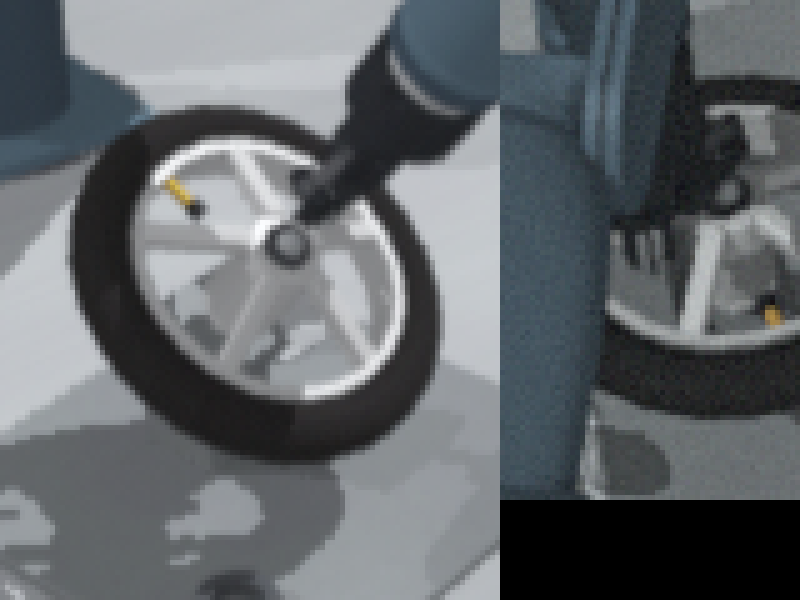

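Both views see the stem: the scene view shows about 353 deg and the top view has brass near (773,316) in the composite. I'll refine the angle relative to the hub in each view.

```bash
cat >> h.py <<'E'
HUB={'scene':zb(310,156),'top':za(302,254)}
ROI={'scene':(150,280,200,320),'top':(190,235,325,350)}
def stem2(f):
    out=[]
    for v in('scene','top'):
        s=snap(v,f+v); y0,y1,x0,x1=ROI[v]
        hb=plane(s,HUB[v],c+36*n,n); cc=hb-36*n   # hub as seen in this view
        im=s['frame'].astype(float)[y0:y1,x0:x1]; w=np.clip(im[...,0]-im[...,2]-25,0,None)
        l=cv2.connectedComponentsWithStats((w>0).astype(np.uint8)); k=1+np.argmax(l[2][1:,4]); w=w*(l[1]==k)
        yy,xx=np.mgrid[y0:y1,x0:x1]; p=(np.sum(xx*w)/w.sum(),np.sum(yy*w)/w.sum())
        P=plane(s,p,cc+4*n,n)-cc; print(v,np.round(p,2),l[2][k,4],'r %.1f th %.2f'%(np.linalg.norm(P),np.degrees(np.arctan2(P@Y,P@up))),'cc',cc.round(1)); out.append(p)
    return out
E
python3 - <<'E'
from h import *
stem2('u7'); t=where(); print(arc(t,80))
E
```

```text
scene [245.44 197.71] 21 r 72.5 th -9.43 cc [ 547.9 -118.3  157.7]
top [334.06 212.85] 14 r 68.3 th -5.82 cc [ 550.8 -120.   156. ]
t 16.6 r 52.8 th 75.9 h 5.1 Ftan -2.9 Frad -0.2 Fn 0.1
[[0.0, -0.0, 1.0], [1.0, -0.0, 1.0], [1.0, -0.0, 1.0], [2.0, -0.0, 1.0], [2.0, -0.0, 1.0], [2.0, -1.0, 1.0], [3.0, -1.0, 1.0], [3.0, -1.0, 1.0], [3.0, -1.0, 1.0], [4.0, -1.0, 1.0]]
```

send_rows([
  [1,0,0,0,0,0,0],
  [1,0,0,0,0,0,0],
  [2,0,0,0,0,0,0],
  [2,0,0,0,0,0,0],
  [3,-1,0,0,0,0,0],
  [3,-1,0,0,0,0,0],
  [4,-1,0,0,0,0,0],
  [4,-1,0,0,0,0,0],
  [4,-1,0,0,0,0,0],
  [4,-1,0,0,0,0,0],
])

```text
time_s: 17.6
eef_pos: [632.8, -50.3, 307.0]
ee_rot: [0.032, 0.949, 0.099, -0.299]
force: [-1.8, -1.6, 2.7]
opening: 0.0
grip_force: 1.6
```

Run:
```python
from h import *
where(); (pa,pb)=stem2('u8')
P=tri(load('u8scene'),pa,load('u8top'),pb)-c; print('tri',P@up,P@Y,P@n)
# rim's bright outer ellipse in the first unobstructed scene picture vs model
s=load('u8scene'); i=cv2.resize(s['frame'][160:280,210:310,::-1],None,fx=5,fy=5,interpolation=3)
def line(A,B,col):
    q=(proj(s,[A,B])-[210,160]+.5)*5; cv2.line(i,*[tuple(int(v) for v in k) for k in q],col,1)
for cc,col in((c,(0,255,0)),(np.array([548,-118.3,157.7]),(0,0,255))):
    q=(proj(s,[cc+83*d(t)+17*n for t in range(0,360,5)])-[210,160]+.5)*5; cv2.polylines(i,[q.astype(np.int32)],True,col,1)
    line(cc+84*d(0)+4*n,cc+52*d(0)+4*n,col); line(cc+25*d(180)+32*n,cc+84*d(180)+9*n,col); line(cc+25*d(36)+32*n,cc+84*d(36)+9*n,col)
cv2.imwrite('pics/z8.png',i)
```

```text
t 17.6 r 52.8 th 80.1 h 5.0 Ftan -3.4 Frad -0.6 Fn 1.0
scene [246.65 196.61] 23 r 72.9 th -4.29 cc [ 547.9 -118.3  157.7]
top [332.12 213.41] 14 r 68.4 th -1.13 cc [ 550.8 -120.   156. ]
tri 73.34450496580715 -1.7782951909996005 7.089123590895018
```

View pics/z8.png

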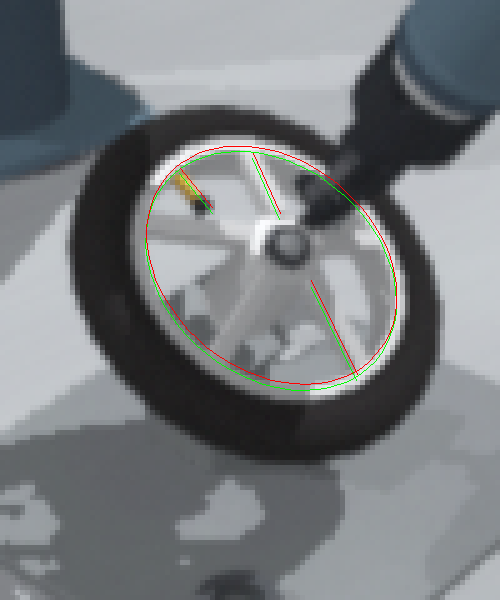

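The stem sits roughly 2 to 3 deg short of the green (ideal) line. I'll clear the arm away for one unobstructed measurement.

send_rows([
  [-2,0,0,0,0,0,0],
  [-4,0,0,0,0,0,0],
  [-5,0,-5,0,0,0,0],
  [-5,0,-15,0,0,0,0],
  [-5,0,-30,0,0,0,0],
  [-5,0,-46,0,0,0,0],
  [-5,0,-64,0,0,0,0],
  [-5,0,-82,0,0,0,0],
  [-5,0,-95,0,0,0,0],
  [-5,0,-100,0,0,0,0],
])

```text
time_s: 18.7
eef_pos: [685.7, -38.9, 393.6]
ee_rot: [0.032, 0.949, 0.099, -0.298]
force: [-0.6, -0.2, 0.8]
opening: 0.3
grip_force: 0.0
```

send_rows([
  [0,-15,0,0,0,0,0],
  [0,-45,0,0,0,0,0],
  [0,-80,0,0,0,0,0],
  [0,-115,0,0,0,0,0],
  [0,-150,0,0,0,0,0],
  [0,-185,0,0,0,0,0],
  [0,-215,0,0,0,0,0],
  [0,-240,0,0,0,0,0],
  [0,-250,0,0,0,0,0],
  [0,-250,0,0,0,0,0],
])

```text
time_s: 19.7
eef_pos: [632.4, 207.2, 391.2]
ee_rot: [0.032, 0.948, 0.1, -0.3]
force: [0.6, 0.3, -0.1]
opening: 0.2
grip_force: 0.0
```

Run:
```python
from h import *
where(); stem2('u9')
a=cv2.resize(load('u9top')['frame'][150:250,275:375,::-1],None,fx=6,fy=6,interpolation=3)
cv2.imwrite('pics/z9.png',a)
```

```text
t 19.7 r 304.3 th 87.3 h 104.1 Ftan 0.6 Frad 0.1 Fn 0.3
scene [246.4  196.82] 20 r 72.8 th -5.31 cc [ 547.9 -118.3  157.7]
top [332.5  213.21] 7 r 68.0 th -2.11 cc [ 550.8 -120.   156. ]
```

View pics/z9.png

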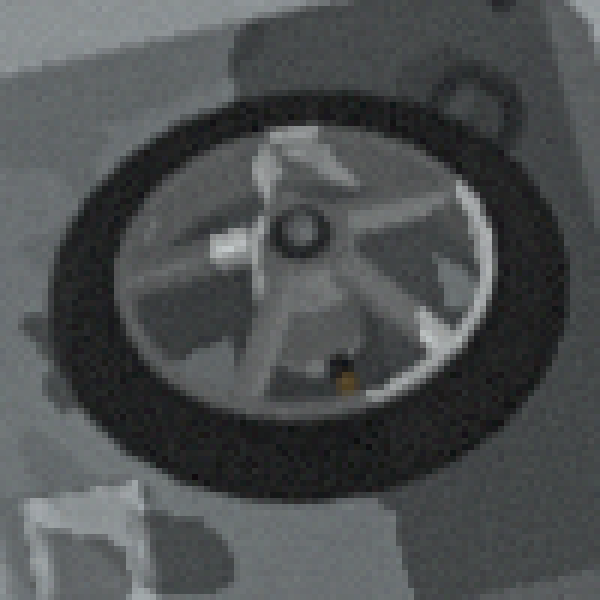

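The top view shows clear spokes: (285,300)–(256,390), (372,275)–(440,345), (215,250)–(135,285) and (360,218)–(455,196). The brass is at (347,383), the hub at (300,230), and the tool is well clear. I'll take a centre-free angle from the spoke lines.

Run:
```python
from h import *
from scipy.optimize import least_squares
s=load('u9top'); zc=lambda x,y:(x/6+275-.42,y/6+150-.42)
S={36:[(283,300),(257,385)],-36:[(372,275),(440,345)],108:[(215,250),(137,283)],-108:[(360,218),(450,197)],0:[(341,364),(347,383)]}
def ip(p,h):
    P=plane(s,zc(*p),c+h*n,n)-c; return np.array([P@up,P@Y])
def res(v):
    out=[]
    for g,pp in S.items():
        t=np.radians(g+v[0]); q=np.array([-np.sin(t),np.cos(t)])
        for p in pp:
            h=4
            if g:
                for _ in range(4): h=33-12/31*(np.linalg.norm(ip(p,h))-22)+6
            out.append((ip(p,h)-v[1:])@q)
    return np.array(out)
r=least_squares(res,[0,0,0]);print(r.x.round(2),r.fun.round(1))
r=least_squares(lambda v:res([v[0],0,0]),[0]);print(r.x,r.fun.round(1))
# same spot: tool target for contact, from present pose
for t in(70,75,79):print(t,rel(tcp(t,104)),rel(tcp(t,4)))
```

```text
[-2.26  9.28  0.09] [ 1.6  0.5 -4.5  0.6  2.6 -3.9  1.3  1.1  0.6  1.1]
[-2.38485912] [ -3.4  -4.4   1.4   6.6  -6.2 -12.7  10.   10.    1.2   1.7]
70 (array([ -3.9, 252.1,   0.8]), array([ 0.002,  0.001, -0.001])) (array([ -3.8, 251.9, 100.8]), array([ 0.002,  0.001, -0.001]))
75 (array([  0.5, 250.7,   0.8]), array([ 0.002,  0.001, -0.001])) (array([  0.6, 250.5, 100.8]), array([ 0.002,  0.001, -0.001]))
79 (array([  4.1, 249.9,   0.8]), array([ 0.002,  0.001, -0.001])) (array([  4.2, 249.7, 100.8]), array([ 0.002,  0.001, -0.001]))
```

All estimates agree on about -2.5 deg. I'll go back into the same gap and push that last bit (2 to 3 mm) gently.

send_rows([
  [0,15,0,0,0,0,0],
  [0,45,0,0,0,0,0],
  [0,80,0,0,0,0,0],
  [0,115,0,0,0,0,0],
  [0,150,0,0,0,0,0],
  [0,185,0,0,0,0,0],
  [0,215,0,0,0,0,0],
  [0,240,0,0,0,0,0],
  [0,250,0,0,0,0,0],
  [0,250,0,0,0,0,0],
])

```text
time_s: 20.8
eef_pos: [684.8, -42.5, 391.5]
ee_rot: [0.031, 0.949, 0.097, -0.299]
force: [0.1, -0.2, -0.6]
opening: 0.1
grip_force: 0.0
```

send_rows([
  [-2,0,15,0,0,0,0],
  [-2,0,32,0,0,0,0],
  [-2,0,50,0,0,0,0],
  [-2,0,66,0,0,0,0],
  [-2,0,80,0,0,0,0],
  [-2,0,92,0,0,0,0],
  [-2,0,100,0,0,0,0],
  [0,0,100,0,0,0,0],
  [2,0,100,0,0,0,0],
  [3,0,100,0,0,0,0],
])

```text
time_s: 21.8
eef_pos: [631.7, -50.4, 308.7]
ee_rot: [0.032, 0.949, 0.099, -0.299]
force: [0.5, 0.2, 0.5]
opening: 0.1
grip_force: 0.0
```

send_rows([
  [0.5,0,0,0,0,0,0],
  [1,0,0,0,0,0,0],
  [1.5,0,0,0,0,0,0],
  [2,0,0,0,0,0,0],
  [2.5,0,0,0,0,0,0],
  [3,0,0,0,0,0,0],
  [3.5,0,0,0,0,0,0],
  [4,0,0,0,0,0,0],
  [4.2,0,0,0,0,0,0],
  [4.2,0,0,0,0,0,0],
])

```text
time_s: 22.8
eef_pos: [634.5, -50.1, 305.9]
ee_rot: [0.032, 0.949, 0.099, -0.299]
force: [-3.1, -1.5, 3.9]
opening: 0.1
grip_force: 2.1
```

Run:
```python
from h import *
where(); stem2('v1')
```

```text
t 22.8 r 52.4 th 82.1 h 5.0 Ftan -5.0 Frad -0.1 Fn 1.2
scene [247.34 196.11] 19 r 73.0 th -1.62 cc [ 547.9 -118.3  157.7]
top [331.08 213.65] 13 r 68.4 th 1.36 cc [ 550.8 -120.   156. ]
```

The wheel is at about 0 deg, since the two views bracket it at -1.6 and +1.4. I'll retract.

send_rows([
  [-2,0,0,0,0,0,0],
  [-4,0,0,0,0,0,0],
  [-5,0,-5,0,0,0,0],
  [-5,0,-15,0,0,0,0],
  [-5,0,-30,0,0,0,0],
  [-5,0,-46,0,0,0,0],
  [-5,0,-64,0,0,0,0],
  [-5,0,-82,0,0,0,0],
  [-5,0,-95,0,0,0,0],
  [-5,0,-100,0,0,0,0],
])

```text
time_s: 23.9
eef_pos: [687.5, -38.5, 392.4]
ee_rot: [0.032, 0.949, 0.099, -0.298]
force: [-0.3, 0.3, -1.3]
opening: 0.0
grip_force: 0.0
```

send_rows([
  [0,-15,0,0,0,0,0],
  [0,-45,0,0,0,0,0],
  [0,-80,0,0,0,0,0],
  [0,-115,0,0,0,0,0],
  [0,-150,0,0,0,0,0],
  [0,-185,0,0,0,0,0],
  [0,-215,0,0,0,0,0],
  [0,-240,0,0,0,0,0],
  [0,-250,0,0,0,0,0],
  [0,-250,0,0,0,0,0],
])

```text
time_s: 24.9
eef_pos: [634.1, 207.5, 389.9]
ee_rot: [0.032, 0.948, 0.1, -0.3]
force: [0.8, -0.9, -0.5]
opening: 0.4
grip_force: 0.0
```

Run:
```python
from h import *
where(); stem2('v2'); print(bot.job_done())
```

```text
t 24.9 r 304.1 th 87.7 h 104.1 Ftan 0.7 Frad -1.0 Fn -0.1
scene [247.09 196.23] 18 r 73.1 th -2.48 cc [ 547.9 -118.3  157.7]
top [331.23 213.49] 9 r 67.9 th 0.91 cc [ 550.8 -120.   156. ]
the job is handed in; nothing more can be done
None
```

I turned the wheel about 221° clockwise, pushing three spokes in turn, and left it at rest with the valve stem at 12 o'clock (the two camera views read -2.5° and +0.9°); the arm is clear and the job was handed in at about 25 s.

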